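# Clear the saw offcuts into the scrap tin and bin

### The job

Lift the loose lid off the green scrap tin by its knob and set it down gently, knob up, in the middle of the round rubber mat. Put the brass tube offcut into the open tin and the steel tube offcut into the grey bin. Leave the tin and the bin standing where they are, and do not disturb the brush, the oil bottle or the ear defenders.

Things in the scene. Friction and masses are not known exactly. Their poses are not given: they have to be found in the camera images.
- tin: Round open scrap tin of green painted steel with a brass-coloured band round its middle (for brass scrap): outside diameter 154, height 100, wall 4, inner floor 4 above the bench, inside diameter 146. Loose, 1.5 kg, stands upright. Origin: centre of its underside; z up the axis. At the start the lid lies on it.
- lid: Loose lid, about 0.3 kg: green plate, diameter 164, 5 thick; under it a steel locating disc, diameter 132, 10 high, that drops into the tin's mouth with 7 play all round; on top a black knob. Origin: centre of the disc's underside; z up through the knob. Plate top 15 above the origin. Closed, the plate rests on the rim and the origin is 10 below the rim.
- lid_knob (a point): Centre of the lid's knob head, 38 above the lid's origin. The head is a black upright cylinder of diameter 34, 26 high (25 to 51 above the lid's origin), on a stem of diameter 18; grip the head from above.
- mat: Round black rubber mat fixed to the bench, diameter 200, 4 thick, where the lid is to be set. Origin: centre of its underside.
- bin: Open grey plastic bin (for steel scrap), 140 along its x, 180 along its y, 80 high, walls and floor 5. Loose, 1 kg. Origin: centre of its underside; z up.
- brass: Brass (yellow) square tube offcut, 30 x 30 x 100, lying on the bench, about 0.27 kg. Origin: its centre, 15 above the bench at the start; x is its long axis.
- steel: Steel (silver grey) square tube offcut, 30 x 30 x 100, lying on the bench, about 0.27 kg. Origin: its centre, 15 above the bench at the start; x is its long axis.
- brush: Bystander: a flat brush with a wooden handle, 180 long, lying on the bench between the offcuts. Origin: centre of its underside; x is its length.
- oil: Bystander: a white oil bottle with a yellow label and red cap, diameter 66, 180 high, standing upright at one side. Origin: centre of its underside.
- muffs: Bystander: black ear defenders lying at one side, about 190 x 170, 70 high. Origin: on the bench between the two cups; x points from the cups to the headband.
There are look-alikes about, which are no part of the job. Leave any orange or purple look-alike of the lid alone.

How it is judged:
On the way, in this order (a step that is already met when the one before it is completed fails the run):
1. the lid is held by its knob (grip point within 40 mm of the knob's centre), lifted clear of the tin (its underside at least 10 mm above the rim) and about level (within 20 degrees) (contact force between the fingers and lid above 0.5 N and distance between the grasp point and lid_knob below 0.04 m and z of lid in the frame of tin above 0.11 m and angle between lid's own z axis and vertical below 0.35 rad), for 0.1 s.
2. the lid lies knob up on the mat, its centre within 30 mm of the mat's centre, let go and at rest (horizontal distance between lid and mat below 0.03 m and z of lid in the frame of mat below 0.01 m and angle between lid's own z axis and vertical below 0.1 rad and contact force between the fingers and lid below 0.05 N and linear speed of lid below 0.02 m/s), for 0.2 s.
At the end, for the whole second after the job is handed in: Lid flat, knob up, centre within 30 mm of the mat's. Brass inside the tin (centre within 65 mm of its axis, below 80 mm), steel inside the bin (centre within 60 mm along its x, 80 along y, below 65 mm). Tin and bin upright, within 40 mm of their starts. All at rest (horizontal distance between lid and mat below 0.03 m and z of lid in the frame of mat below 0.01 m and angle between each of lid, tin, bin's own z axis and vertical below 0.1 rad and horizontal distance between brass and tin below 0.065 m and z of brass in the frame of tin between 0 and 0.08 m and x of steel in the frame of bin between -0.06 and 0.06 m and y of steel in the frame of bin between -0.08 and 0.08 m and z of steel in the frame of bin between 0 and 0.065 m and distance of each of tin, bin from where it was at the start of the episode below 0.04 m and linear speed of each of lid, brass, steel below 0.02 m/s); the robot touches nothing.
It fails at once if the lid is dropped or thrown (moves faster than 0.6 m/s while the fingers do not hold it) (contact force between the fingers and lid below 0.05 N and linear speed of lid above 0.6 m/s).
It fails at once if the brush, the oil bottle or the ear defenders are moved more than 30 mm, or the bottle is tipped over (distance of any of brush, oil, muffs from where it was at the start of the episode above 0.03 m or angle between oil's own z axis and vertical above 0.5 rad).
It also fails if it takes over 72 s, if anything falls off the work surface, if the arm or the gripper's body presses on something with over 40 N, if the wrist force passes 120 N, or if a joint passes its speed limit or range.

### The arm

A 7-joint arm with a two-finger parallel gripper is mounted at the origin on the work surface. World frame = base frame: x ahead of the robot, y to its left, z up, the work surface at z = 0. Lengths are in m, angles in rad, forces in N, time in s.
With the tool pointing down it reaches from about 0.425 to 0.925 m from the base axis. Payload 6.8 kg.
Tool frame: the origin (TCP) lies midway between the tips of the shut fingers; the grasp point (between the pads) lies 19 mm behind it (bot.pinch_z is the distance from the TCP to the grasp point, in m); z points along the fingers, y is the line along which they close (so a half turn about z gives the same grasp; the last joint's range is limited). The gripper opens to 85 mm and grips with 20 to 120 N. Pads are 22 mm wide; open, the fingers measure 114 mm over their backs; the gripper's body (76 mm by 85 mm) begins 54 mm behind the grasp point. The pads swing forward as they close: fully open they stand 13 mm farther back than shut.
Start: joints at [-1.307, 0.477, 0.022, 1.555, -0.011, 1.109, -0.083], TCP at [0.245, 0.629, 0.231] pointing down, gripper open.
Joint ranges: [-2.96, 2.96], [-0.34, 2.1], [-1.41, 1.46], [0.24, 2.44], [-1.37, 4.51], [0.17, 1.92], [-2.96, 2.96]. Speed limits (rad/s): [2.39, 2.39, 3.14, 3.14, 3.14, 3.14, 3.14].

### API

Orientations are given as a unit quaternion [w, x, y, z].
In Python, from station import bot, imaging gives the robot as it stands. The module is installed in compiled form; this text tells all that it offers.
- The arm moves only by the tool carry_out, never from a script. Its argument "targets" is a list of rows, each a list of 5 numbers: the shift along the tool's x, y, z in cm, then the turn about the tool's z in degrees, then the opening, from -1 (shut) to 1 (fully open). In form: [[x, y, z, yaw, gripper], ...]. A call has 1 to 12 rows; each row shifts and turns the commanded pose from where the row before left it, along the tool's axes as they then stand; what a row does not reach is not made up. A row lasts 1/10 s, in which the tool goes at most 50 mm and 8.59 degrees, less where a joint would pass 70% of its speed; a pose out of reach is approached as far as the arm can. A call is refused whole if a number of a shift passes 5 or a number of a turn 8.59, either way. A call with a gripper value outside its range is refused whole. The fingers move at their own pace and stop on an object; "force" is the grip in N (left out, the last holds). Time passes only in rows, so rows that do not move let the fingers close. It gives the time, the measured TCP pose, the force, the opening and the grip force at its end, in the units of the state.
- bot.get_obs(): the state, without advancing time (a new reading comes with each control period).
- imaging.read_camera(name): name is "side" or "top" or "wrist"; returns the picture (480x640x3 uint8, red, green, blue); there is no depth.
- imaging.calibration(name): a dict with "fx", "fy", "cx", "cy" (pixels), "extrinsics" (4x4, takes a point from world to camera coordinates). Camera axes: x right, y up, looking along -z (the intrinsics and any distortion apply to the point x, -y, -z); pixel columns grow to the right and rows downward; lengths in m; the calibration is good to about 2 mm. The wrist camera is an equidistant fisheye: a pixel r from the principal point sees the ray r / f radians off the axis. A picture is of the moment at which its call begins: read the wrist's pose just before it. calibration takes no time and is no camera call; for the wrist camera it gives the pose at the moment of the call.
- bot.hand_in(): hands the job in; it is judged then, once.
The state is a dict: "t": time; "q": joint angles; "joint_vel": joint speeds; "joint_torque": joint torques, N m; "eef_pos": TCP position; "tool_rot": TCP orientation; "contact_force": force on the tool from outside, world axes, zero at the start; "torque": the same for the moment, N m; "gripper_width": opening from 0.0 (shut) to 1.0 (fully open); "grasp_force": force on a finger pad.
Only numpy, scipy, OpenCV 4.12 (cv2) and the standard library are available. Lean on these libraries where they do the work, as an engineer would, in place of code of your own. Each camera call takes 0.05 s, during which the arm holds its last target. There are 200 camera calls.

## Working session

There is one attempt and no reset: what is moved stays moved. The work goes in short steps, Python scripts to look and compute and a tool call to move; the robot and the scene stay as the last step left them, time stands still between calls to the robot, and variables do not carry over. Pictures are saved under pics/ and viewed, at most 12 in all, crops included, and the job is handed in when it is done.

Besides the shell and the picture viewer there is one more tool, called after "Emit:" as name(argument=value, ...), one argument or row to a line, values as JSON. carry_out: Moves the arm, as the interface text tells. Its arguments: {"type":"object","properties":{"targets":{"type":"array"},"force":{"type":"number"}},"required":["targets"]}

```bash
mkdir -p pics
python3 - <<'E'
from station import bot, imaging
import cv2, numpy as np
np.set_printoptions(precision=4,suppress=True)
for n in ("top","side"):
    im=imaging.read_camera(n); cv2.imwrite(f"pics/{n}0.png",im[:,:,::-1]); print(n,imaging.calibration(n))
print(imaging.calibration("wrist"))
print(bot.get_obs(),bot.pinch_z)
E
```

```text
top {'fx': 578.0592991557428, 'fy': 578.0592991557428, 'cx': 322.41152556318093, 'cy': 236.38161158278984, 'extrinsics': array([[-0.0116, -0.9999, -0.0083,  0.0395],
       [ 0.9937, -0.0125,  0.1113, -0.4959],
       [-0.1114, -0.007 ,  0.9938, -1.9262],
       [ 0.    ,  0.    ,  0.    ,  1.    ]])}
side {'fx': 489.6085202015402, 'fy': 489.6085202015402, 'cx': 322.4366017645255, 'cy': 254.80919802642242, 'extrinsics': array([[ 0.9167, -0.3987,  0.0249, -0.4301],
       [ 0.1967,  0.5048,  0.8405, -0.1944],
       [-0.3477, -0.7656,  0.5412, -1.1953],
       [ 0.    ,  0.    ,  0.    ,  1.    ]])}
{'fx': 371.64829954431775, 'fy': 371.64829954431775, 'cx': 319.4869846902534, 'cy': 244.22196378653936, 'extrinsics': array([[ 0.3629,  0.9318, -0.0013, -0.6744],
       [-0.8975,  0.3491, -0.2696,  0.0353],
       [-0.2507,  0.099 ,  0.963 , -0.3789],
       [ 0.    ,  0.    ,  0.    ,  1.    ]])}
{'t': 0.1, 'q': array([-1.3071,  0.4777,  0.0224,  1.5564, -0.0115,  1.1093, -0.0831]), 'joint_vel': array([ 0.0012,  0.0001, -0.0003, -0.0016,  0.0014, -0.0007, -0.0002]), 'joint_torque': array([  0.0042, -59.776 ,   1.6137, -28.1953,   0.0128,   0.0052,
        -0.    ]), 'eef_pos': array([0.2451, 0.6284, 0.2304]), 'tool_rot': array([-0.0001,  0.1848,  0.9828, -0.0008]), 'contact_force': array([ 0.0191, -0.9664, -0.8633]), 'torque': array([0.012 , 0.0318, 0.0265]), 'grasp_force': 0.0, 'gripper_width': 1.0042977005135694} 0.0187
```

View pics/top0.png

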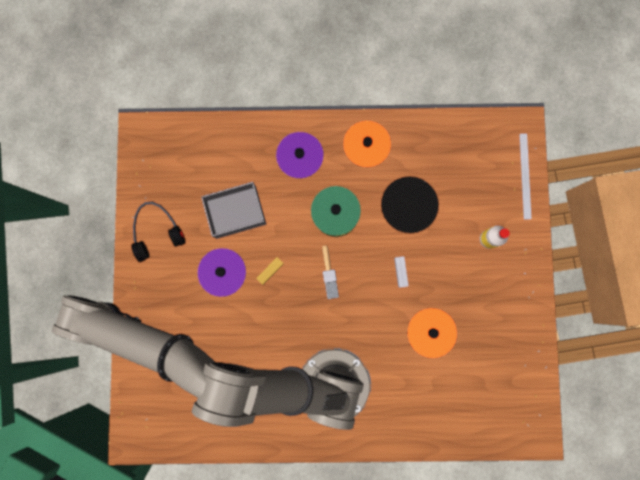

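View pics/side0.png

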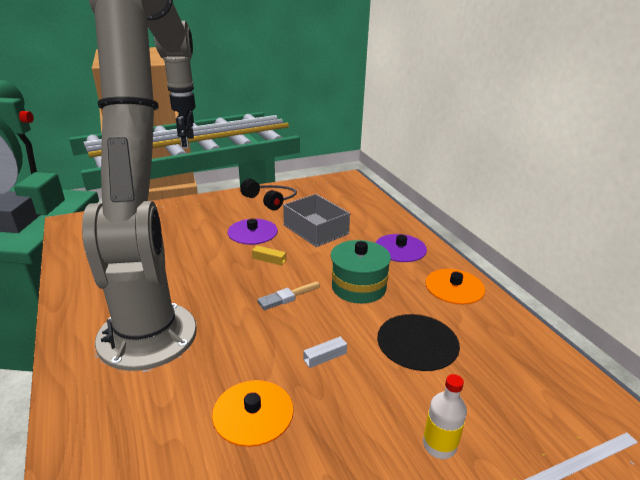

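Seen in the top view:
- The green lid on the tin is at (336,210). The purple lids are at (300,154) and (222,272), and the orange ones at (367,143) and (433,333). Only the green one fits, because it is green and sits on the banded tin (side view 360,270).
- The mat is at (410,205) and the bin at (234,210).
- The brass is at (270,271). The steel is at (401,271). The strip at (526,176) is far too long to be the offcut.

Next I measure these and confirm the lid in one crop.

```bash
cat > h.py <<'E'
from station import bot, imaging
import cv2, numpy as np
from scipy.spatial.transform import Rotation as R
np.set_printoptions(precision=4,suppress=True)
def ray(c,u,v,fish=False):
    p=np.array([u-c['cx'],v-c['cy']])/c['fx']
    if fish:
        r=np.hypot(*p)+1e-12; d=np.r_[p/r*np.sin(r),np.cos(r)]
    else: d=np.r_[p,1.]
    E=c['extrinsics']; d=E[:3,:3].T@(d*[1,-1,-1]); return -E[:3,:3].T@E[:3,3], d
def onz(c,u,v,z,fish=False):
    o,d=ray(c,u,v,fish); return (o+d*(z-o[2])/d[2])[:2]
def blob(m,seed):
    n,l,s,ce=cv2.connectedComponentsWithStats(m.astype(np.uint8))
    i=min((k for k in range(1,n) if s[k,4]>60),key=lambda k:np.hypot(*(ce[k]-seed)))
    return (l==i).astype(np.uint8),ce[i],s[i,4]
def hull(b): return cv2.convexHull(cv2.findContours(b,0,2)[0][0])
def tool():
    o=bot.get_obs(); q=o['tool_rot']; r=R.from_quat(np.r_[q[1:],q[0]]); return o['eef_pos'],r
def plan(xy,z,long=None):
    "shift (tool cm) and yaw (deg) to put the TCP at xy,z; long = world angle of the part's long axis, deg (tool x along it)"
    p,r=tool(); m=r.as_matrix(); d=m.T@(np.r_[xy,z]-p)*100
    print('shift cm',d.round(2),'tool x heading',np.degrees(np.arctan2(m[1,0],m[0,0])).round(1))
    if long is not None:
        a=np.degrees(np.arctan2(m[1,0],m[0,0])); e=(long-a+90)%180-90
        print('yaw about tool z (down):',-round(e,1))
E
python3 - <<'E'
from h import *
im=cv2.imread('pics/top0.png'); hsv=cv2.cvtColor(im,cv2.COLOR_BGR2HSV).astype(int); H,S,V=[hsv[...,i] for i in range(3)]
c=imaging.calibration('top')
def rep(n,m,seed,z):
    b,ce,a=blob(m,seed); h=hull(b); pts=np.array([onz(c,*p,z) for p in h[:,0]],np.float32)
    print(n,ce,a,'rect',cv2.minAreaRect(pts),'circ',cv2.minEnclosingCircle(pts))
rep('lid',(abs(H-75)<15)&(S>80),(336,210),.105)
rep('knob',(V<50),(336,210),.141)
rep('mat',(V<50),(410,205),.004)
rep('brass',(abs(H-22)<5)&(S>110)&(V>140),(270,271),.025)
rep('steel',(S<60)&(V>100),(401,271),.025)
rep('bin',(S<70)&(V<190),(234,210),.08)
rep('brush',(S<60)&(V>90),(331,288),.01)
for p in [(270,271),(262,290),(401,271),(234,210)]: print(hsv[p[1],p[0]])
cv2.imwrite('pics/crop0.png',cv2.resize(im[130:310,190:450],None,fx=3,fy=3,interpolation=cv2.INTER_CUBIC))
E
```

```text
lid [335.3146 210.5628] 1729 rect ((0.572549045085907, -0.010674454271793365), (0.15318584442138672, 0.15326344966888428), 44.092952728271484) circ ((0.5719331502914429, -0.011054959148168564), 0.07922971248626709)
knob [409.3812 204.3122] 2345 rect ((0.5832644701004028, -0.24562311172485352), (0.1730121225118637, 0.17169040441513062), 89.2298812866211) circ ((0.5838686227798462, -0.2467433512210846), 0.08810727298259735)
mat [409.3812 204.3122] 2345 rect ((0.6060766577720642, -0.2655147314071655), (0.18597351014614105, 0.18455278873443604), 89.22981262207031) circ ((0.6067261099815369, -0.26671892404556274), 0.09470032900571823)
brass [269.3534 270.6165] 266 rect ((0.3826152980327606, 0.21373018622398376), (0.028760837391018867, 0.09708952903747559), 44.6112060546875) circ ((0.3828529119491577, 0.2135828137397766), 0.049821630120277405)
steel [400.9315 271.4452] 292 rect ((0.37500157952308655, -0.22872722148895264), (0.10009561479091644, 0.03275054320693016), 6.188458442687988) circ ((0.3748466372489929, -0.22729817032814026), 0.05085665360093117)
bin [233.0299 209.8623] 2375 rect ((0.5830723643302917, 0.32814791798591614), (0.14724968373775482, 0.1806686967611313), 15.3213529586792) circ ((0.5822677612304688, 0.32845354080200195), 0.11245710402727127)
brush [330.373  283.4859] 319 rect ((0.33675771951675415, 0.008297843858599663), (0.09362341463565826, 0.04119235649704933), 8.738618850708008) circ ((0.33670327067375183, 0.008724486455321312), 0.04842493310570717)
[ 21 155 214]
[ 12 158 184]
[131  10 203]
[174   8 150]
```

View pics/crop0.png

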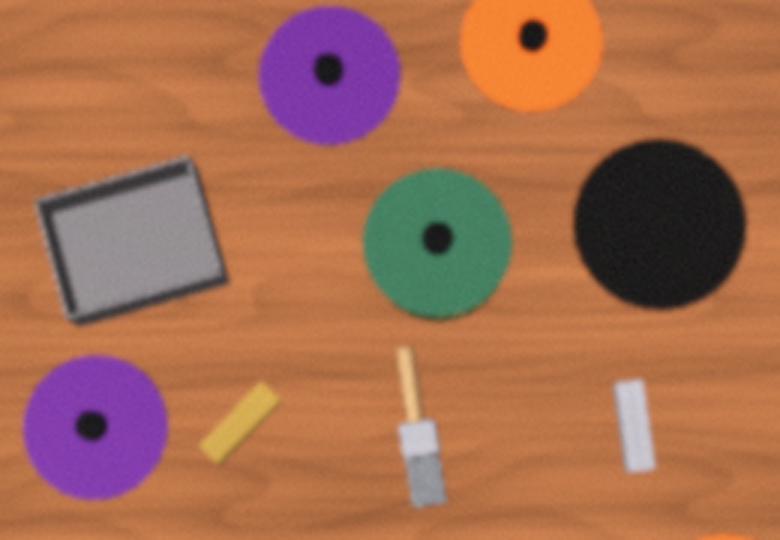

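The crop confirms the green lid at (437,242), the brass at (240,423) and the steel at (634,426). The lookalikes are purple and orange. I'll work out the approach to a point above the knob.

Run:
```python
from h import *
im=cv2.imread('pics/top0.png'); V=im.max(2); c=imaging.calibration('top')
m=np.zeros_like(V); m[195:225,320:352]=V[195:225,320:352]<70
_,ce,a=blob(m>0,(336,210)); k=onz(c,*ce,.132); print('knob',ce,a,k)
s=imaging.calibration('side'); sm=cv2.imread('pics/side0.png').max(2); m=np.zeros_like(sm); m[236:262,345:378]=sm[236:262,345:378]<60
_,cs,a=blob(m>0,(361,248)); print(cs,a,onz(s,*cs,.128))
plan(k,.2)
```

```text
knob [335.443  208.9747] 79 [ 0.5728 -0.0101]
[360.6897 247.8207] 145 [ 0.5717 -0.0137]
shift cm [-53.74 -47.58   3.13] tool x heading 158.7
```

Emit:
carry_out(
  targets=[
    [-2,-2,0,0,1],
    [-3.4,-3.1,0,0,1],
    [-3.4,-3.1,0,0,1],
    [-3.4,-3.1,0,0,1],
    [-3.4,-3.1,0,0,1],
    [-3.4,-3.1,0,0,1],
    [-3.4,-3.1,0,0,1],
    [-3.4,-3.1,0,0,1],
    [-3.4,-3.1,0,0,1],
    [-3.4,-3.1,0,0,1],
    [-3.4,-3.1,0,0,1],
    [-3.4,-3.1,0,0,1],
  ],
  force=40,
)

```text
t: 1.3
eef_pos: [0.4814, 0.1476, 0.2312]
tool_rot: [-0.0, 0.185, 0.983, 0.0]
contact_force: [0.9, 0.2, -0.3]
gripper_width: 1.001
grasp_force: 0.0
```

Emit:
carry_out(
  targets=[
    [-3.4,-3,0,0,1],
    [-3.4,-2.4,0,0,1],
    [-3.4,-2.2,0,0,1],
    [-2.4,-2,0.5,0,1],
    [-1.2,-1,0.5,0,1],
    [0,0,0,0,1],
    [0,0,0,0,1],
    [0,0,0,0,1],
  ],
)

```text
t: 2.1
eef_pos: [0.5708, 0.0021, 0.2213]
tool_rot: [-0.0, 0.184, 0.983, 0.0]
contact_force: [-0.3, -0.1, -0.1]
gripper_width: 1.0
grasp_force: 0.0
```

Run:
```python
from h import *
w=imaging.calibration('wrist'); im=imaging.read_camera('wrist')[:,:,::-1]; cv2.imwrite('pics/w1.png',im)
V=im.max(2); plan((.572,-.012),.11)
E=w['extrinsics']
p=E[:3,:3]@np.array([.572,-.012,.141])+E[:3,3]; d=p*[1,-1,-1]; th=np.arctan2(np.hypot(*d[:2]),d[2]); u=d[:2]/np.hypot(*d[:2])*th*w['fx']+[w['cx'],w['cy']]; print('expected knob top px',u,bot.get_obs()['q'])
```

```text
shift cm [-0.62 -1.28 11.14] tool x heading 158.8
expected knob top px [298.9063 262.8214] [-0.3906  0.3249  0.3478  1.8392 -0.1306  0.9996  1.2124]
```

View pics/w1.png

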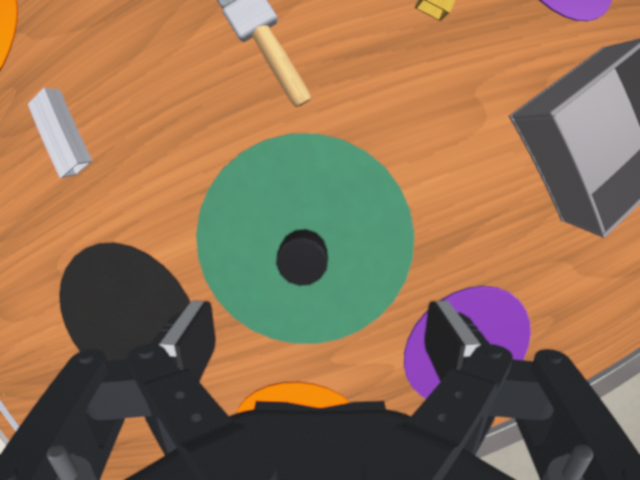

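The wrist view shows the green lid with its knob top at about (302,262). That is within 3 px of the prediction (299,263), so I descend.

Emit:
carry_out(
  targets=[
    [-0.3,-0.6,0,0,1],
    [-0.3,-0.7,0,0,1],
    [0,0,2,0,1],
    [0,0,2.5,0,1],
    [0,0,2.5,0,1],
    [0,0,2,0,1],
    [0,0,1.1,0,1],
    [0,0,1,0,1],
    [0,0,0,0,1],
    [0,0,0,0,-1],
    [0,0,0,0,-1],
    [0,0,0,0,-1],
  ],
)

```text
t: 3.35
eef_pos: [0.5727, -0.0137, 0.1111]
tool_rot: [0.001, 0.185, 0.983, 0.0]
contact_force: [0.0, -0.1, -1.1]
gripper_width: 0.518
grasp_force: 0.0
```

Emit:
carry_out(
  targets=[
    [0,0,0,0,-1],
    [0,0,0,0,-1],
    [0,0,0,0,-1],
    [0,0,0,0,-1],
    [0,0,0,0,-1],
  ],
)

```text
t: 3.85
eef_pos: [0.5729, -0.0133, 0.1113]
tool_rot: [0.001, 0.185, 0.983, 0.001]
contact_force: [-0.7, 1.9, 4.7]
gripper_width: 0.387
grasp_force: 39.3
```

Gripped: the opening matches 33 mm. I'll lift 8 cm.

Emit:
carry_out(
  targets=[
    [0,0,-0.4,0,-1],
    [0,0,-0.8,0,-1],
    [0,0,-1.2,0,-1],
    [0,0,-1.5,0,-1],
    [0,0,-1.5,0,-1],
    [0,0,-1.2,0,-1],
    [0,0,-0.9,0,-1],
    [0,0,-0.5,0,-1],
    [0,0,0,0,-1],
    [0,0,0,0,-1],
    [0,0,0,0,-1],
  ],
)

```text
t: 4.95
eef_pos: [0.5716, -0.0137, 0.1896]
tool_rot: [-0.001, 0.185, 0.983, -0.0]
contact_force: [0.5, -0.2, -3.1]
gripper_width: 0.383
grasp_force: 40.1
```

Run:
```python
from h import *
w=imaging.calibration('wrist'); im=imaging.read_camera('wrist')[:,:,::-1]; cv2.imwrite('pics/w2.png',im)
s=imaging.read_camera('side')[:,:,::-1]
cv2.imwrite('pics/s2.png',np.hstack([cv2.resize(im,(400,300)),cv2.resize(s[130:430,200:600],(400,300))]))
# mat: refine from the side view with a circle fit
V=cv2.imread('pics/side0.png').max(2); c=imaging.calibration('side')
b,ce,a=blob(V<55,(418,341)); P=np.array([onz(c,*p,.004) for p in hull(b)[:,0]],np.float32); print(a,cv2.minEnclosingCircle(P), cv2.fitEllipse(P))
c=imaging.calibration('top');V=cv2.imread('pics/top0.png').max(2);b,ce,a=blob(V<70,(410,205)); P=np.array([onz(c,*p,.004) for p in hull(b)[:,0]],np.float32); print(a,cv2.fitEllipse(P))
print(bot.get_obs()['contact_force']); plan((.606,-.266),.2)
```

```text
3520 ((0.6044061183929443, -0.2712530791759491), 0.09884258359670639) ((0.6045122742652893, -0.27136895060539246), (0.1955396831035614, 0.19729001820087433), 117.27151489257812)
2424 ((0.6065821051597595, -0.26681244373321533), (0.19128723442554474, 0.19169151782989502), 81.65666198730469)
[-0.5293  1.0504 -2.6849]
shift cm [-12.36 -22.25  -1.03] tool x heading 158.7
```

View pics/s2.png

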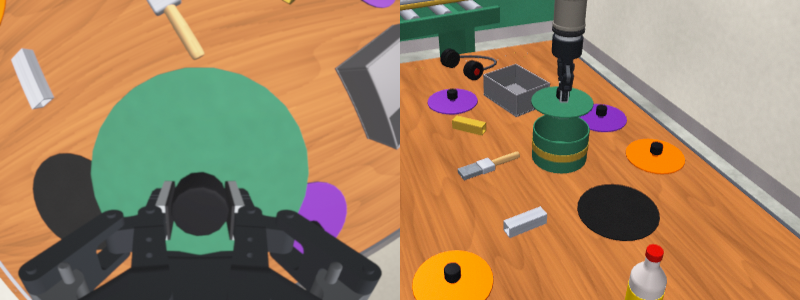

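The lid is held level well clear of the open tin (right half, 561,100). The mat lies below it at (618,212). Now I carry the lid over to the mat.

Emit:
carry_out(
  targets=[
    [-0.4,-0.7,0,0,-1],
    [-0.8,-1.5,0,0,-1],
    [-1.2,-2.2,0,0,-1],
    [-1.4,-2.6,0,0,-1],
    [-1.5,-2.7,0,0,-1],
    [-1.5,-2.7,0,0,-1],
    [-1.5,-2.7,0,0,-1],
    [-1.4,-2.6,0,0,-1],
    [-1.2,-2.2,0,0,-1],
    [-0.8,-1.5,0,0,-1],
    [-0.5,-0.8,0,0,-1],
    [-0.2,-0.4,0,0,-1],
  ],
)

```text
t: 6.25
eef_pos: [0.6055, -0.2699, 0.1901]
tool_rot: [-0.0, 0.185, 0.983, 0.0]
contact_force: [-1.1, -0.2, -4.3]
gripper_width: 0.383
grasp_force: 40.2
```

Emit:
carry_out(
  targets=[
    [0,0,0.5,0,-1],
    [0,0,1.5,0,-1],
    [0,0,2.2,0,-1],
    [0,0,2.5,0,-1],
    [0,0,2.5,0,-1],
    [0,0,2,0,-1],
    [0,0,1.5,0,-1],
    [0,0,1.2,0,-1],
    [0,0,0.8,0,-1],
    [0,0,0.5,0,-1],
    [0,0,0,0,-1],
    [0,0,0,0,-1],
  ],
)

```text
t: 7.45
eef_pos: [0.606, -0.2696, 0.0389]
tool_rot: [0.001, 0.185, 0.983, -0.0]
contact_force: [0.4, -0.1, -2.9]
gripper_width: 0.388
grasp_force: 40.2
```

Emit:
carry_out(
  targets=[
    [0,0,0.4,0,-1],
    [0,0,0.3,0,-1],
    [0,0,0.3,0,-1],
    [0,0,0.1,0,-1],
    [0,0,0.1,0,-1],
    [0,0,0.1,0,-1],
    [0,0,0.1,0,-1],
    [0,0,0,0,-1],
    [0,0,0,0,-1],
  ],
)

```text
t: 8.35
eef_pos: [0.6055, -0.2694, 0.0254]
tool_rot: [0.0, 0.185, 0.983, 0.0]
contact_force: [-3.7, 2.3, 5.0]
gripper_width: 0.385
grasp_force: 41.1
```

Contact is felt (force +5 N). I release, wait and retract.

Emit:
carry_out(
  targets=[
    [0,0,0,0,0],
    [0,0,0,0,0.5],
    [0,0,0,0,1],
    [0,0,0,0,1],
    [0,0,0,0,1],
    [0,0,0,0,1],
    [0,0,0,0,1],
    [0,0,0,0,1],
    [0,0,0,0,1],
    [0,0,0,0,1],
  ],
)

```text
t: 9.35
eef_pos: [0.6055, -0.2694, 0.0243]
tool_rot: [-0.0, 0.185, 0.983, 0.0]
contact_force: [-0.9, 0.2, -0.6]
gripper_width: 1.0
grasp_force: 0.0
```

Emit:
carry_out(
  targets=[
    [0,0,-0.5,0,1],
    [0,0,-1,0,1],
    [0,0,-2,0,1],
    [0,0,-3,0,1],
    [0,0,-3,0,1],
    [0,0,-3,0,1],
    [0,0,-2,0,1],
    [0,0,-1.5,0,1],
    [0,0,0,0,1],
    [0,0,0,0,1],
  ],
)

```text
t: 10.35
eef_pos: [0.6052, -0.2691, 0.1839]
tool_rot: [-0.0, 0.185, 0.983, 0.0]
contact_force: [-0.6, 0.2, -0.5]
gripper_width: 1.001
grasp_force: 0.0
```

Run:
```python
from h import *
w=imaging.calibration('wrist'); im=imaging.read_camera('wrist')[:,:,::-1]; cv2.imwrite('pics/w3.png',im)
t=imaging.read_camera('top')[:,:,::-1]; cv2.imwrite('pics/t3.png',t)
cv2.imwrite('pics/c3.png',np.hstack([cv2.resize(im,(400,300)),cv2.resize(t[130:310,220:460],(400,300))]))
plan((.376,-.2287),.19,6.2)
hsv=cv2.cvtColor(im,cv2.COLOR_BGR2HSV).astype(int);S=hsv[...,1];V=hsv[...,2]
n,l,s,ce=cv2.connectedComponentsWithStats(((S<60)&(V>110)).astype(np.uint8))
for i in range(1,n):
    if s[i,4]>200: print(s[i],ce[i],onz(w,*ce[i],.02,True))
```

```text
shift cm [22.77 -4.57 -0.66] tool x heading 158.7
yaw about tool z (down): -27.5
[264   0  42  21 541] [283.9538   7.2994] [ 0.421  -0.2286]
[ 40 180  30  58 602] [ 59.7724 204.2359] [ 0.4886 -0.502 ]
[  0 195  18  68 908] [  6.9769 230.4824] [ 0.479  -0.5968]
[   7  297   53   84 1023] [ 33.0674 337.4917] [ 0.6048 -0.6446]
[160 301  42  56 667] [178.9685 328.3853] [ 0.6515 -0.4352]
[438 301  42  56 669] [460.0717 328.4574] [ 0.7521 -0.1773]
[ 594  358   46   96 2271] [623.8829 399.3959] [1.0044 0.0557]
[   0  389   33   65 1160] [ 11.7776 415.6509] [ 0.7057 -0.8205]
[ 477  423   63   57 2008] [508.7261 454.2032] [ 0.9852 -0.145 ]
[109 446  25  26 278] [120.1511 459.8885] [ 0.8099 -0.644 ]
```

View pics/c3.png

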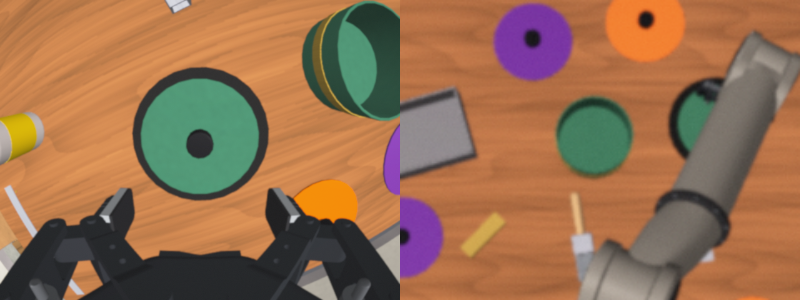

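The lid is flat and centred on the mat (left half, 200,133). Next is the steel.

Emit:
carry_out(
  targets=[
    [0.8,-0.1,0,0,1],
    [1.8,-0.4,0,0,1],
    [2.6,-0.5,0,0,1],
    [3,-0.6,0,0,1],
    [3,-0.6,0,0,1],
    [3,-0.6,0,0,1],
    [3,-0.6,0,0,1],
    [2.6,-0.5,0,0,1],
    [1.8,-0.4,0,0,1],
    [1,-0.2,0,0,1],
    [0.2,-0.1,0,0,1],
  ],
)

```text
t: 11.55
eef_pos: [0.3751, -0.2291, 0.184]
tool_rot: [-0.0, 0.185, 0.983, 0.0]
contact_force: [-0.5, 0.1, -0.6]
gripper_width: 0.997
grasp_force: 0.0
```

Emit:
carry_out(
  targets=[
    [0,0,0,-5,1],
    [0,0,0,-7,1],
    [0,0,0,-7,1],
    [0,0,0,-6,1],
    [0,0,0,-2.5,1],
    [0,0,0,0,1],
    [0,0,0,0,1],
    [0,0,0,0,1],
  ],
)

```text
t: 12.35
eef_pos: [0.3767, -0.2294, 0.1842]
tool_rot: [-0.0, -0.054, 0.999, -0.0]
contact_force: [0.1, -0.2, 0.5]
gripper_width: 0.996
grasp_force: 0.0
```

Run:
```python
from h import *
w=imaging.calibration('wrist'); im=imaging.read_camera('wrist')[:,:,::-1]; cv2.imwrite('pics/w4.png',im)
hsv=cv2.cvtColor(im,cv2.COLOR_BGR2HSV).astype(int);S=hsv[...,1];V=hsv[...,2]
E=w['extrinsics'];d=(E[:3,:3]@np.array([.376,-.229,.03])+E[:3,3])*[1,-1,-1];u=d[:2]/np.hypot(*d[:2])*np.arctan2(np.hypot(*d[:2]),d[2])*w['fx']+[w['cx'],w['cy']];print(u)
b,ce,a=blob((S<60)&(V>100),u); print(ce,a)
P=np.array([onz(w,*p,.03,True) for p in hull(b)[:,0]],np.float32); print(cv2.minAreaRect(P))
plan((.376,-.2287),.02,6.2); print(bot.get_obs()['q'])
```

```text
[319.61   226.0115]
[318.6976 219.0515] 4445
((0.372801810503006, -0.23017796874046326), (0.1014401838183403, 0.03029083088040352), 6.435964107513428)
shift cm [ 0.05  0.08 16.42] tool x heading -173.8
yaw about tool z (down): -0.0
[ 0.0593  0.1474  0.3829  2.1606 -0.0733  0.8454  2.1654]
```

View pics/w4.png

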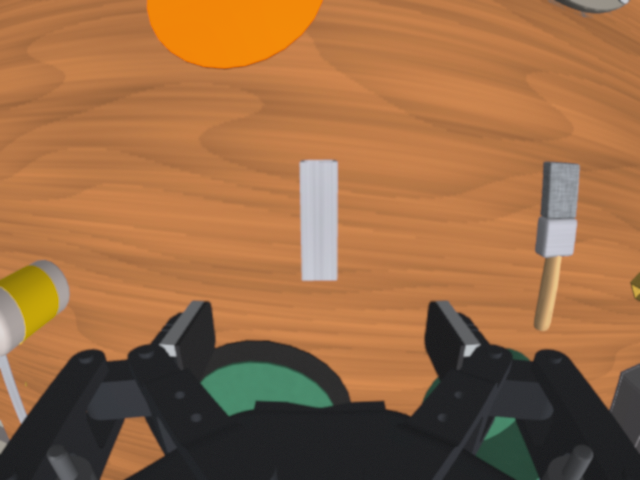

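The steel is straight below at (319,219), aligned with the tool. I descend and grip it.

Emit:
carry_out(
  targets=[
    [0.3,0,1,0,1],
    [0,0,2.2,0,1],
    [0,0,2.8,0,1],
    [0,0,2.8,0,1],
    [0,0,2.8,0,1],
    [0,0,2.4,0,1],
    [0,0,1.8,0,1],
    [0,0,1.2,0,1],
    [0,0,0.7,0,1],
    [0,0,0.4,0,1],
    [0,0,0,0,1],
    [0,0,0,0,0],
  ],
)

```text
t: 13.6
eef_pos: [0.3738, -0.2299, 0.0038]
tool_rot: [0.001, -0.054, 0.999, -0.0]
contact_force: [0.2, 0.7, 0.4]
gripper_width: 0.858
grasp_force: 0.0
```

Emit:
carry_out(
  targets=[
    [0,0,0,0,-1],
    [0,0,0,0,-1],
    [0,0,0,0,-1],
    [0,0,0,0,-1],
    [0,0,0,0,-1],
    [0,0,0,0,-1],
    [0,0,0,0,-1],
    [0,0,0,0,-1],
  ],
)

```text
t: 14.4
eef_pos: [0.3737, -0.2299, 0.0038]
tool_rot: [0.0, -0.054, 0.999, -0.0]
contact_force: [-0.9, 0.2, 6.5]
gripper_width: 0.345
grasp_force: 39.7
```

Emit:
carry_out(
  targets=[
    [0,0,-1,0,-1],
    [0,0,-2,0,-1],
    [0,0,-3,0,-1],
    [0,0,-3,0,-1],
    [0,0,-3,0,-1],
    [0,0,-3,0,-1],
    [0,0,-3,0,-1],
    [0,0,-1.5,0,-1],
    [0,0,-0.5,0,-1],
    [0,0,0,0,-1],
    [0,0,0,0,-1],
  ],
)

```text
t: 15.5
eef_pos: [0.3726, -0.2293, 0.2024]
tool_rot: [-0.001, -0.054, 0.999, 0.0]
contact_force: [1.0, -0.0, -3.1]
gripper_width: 0.344
grasp_force: 40.6
```

Run:
```python
from h import *
plan((.583,.328),.10,105.3); plan((.583,-.02),.20); print(bot.get_obs()['q'])
```

```text
shift cm [-26.96  53.13  10.24] tool x heading -173.8
yaw about tool z (down): 80.9
shift cm [-23.18  18.54   0.22] tool x heading -173.8
[ 0.0275  0.1134  0.4151  2.1485 -0.0585  0.8919  2.1561]
```

The steel is held. I carry it over the bin.

Emit:
carry_out(
  targets=[
    [-0.8,1.6,0,0,-1],
    [-1.6,3.2,0,0,-1],
    [-2.1,4.15,0,0,-1],
    [-2.1,4.15,0,0,-1],
    [-2.1,4.15,0,0,-1],
    [-2.1,4.15,0,0,-1],
    [-2.1,4.15,0,0,-1],
    [-2.1,4.15,0,0,-1],
    [-2.1,4.15,0,0,-1],
    [-2.1,4.15,0,0,-1],
    [-2.1,4.15,0,0,-1],
    [-2.1,4.15,0,0,-1],
  ],
)

```text
t: 16.7
eef_pos: [0.5556, 0.2571, 0.2012]
tool_rot: [-0.002, -0.054, 0.999, -0.001]
contact_force: [0.6, -0.8, -3.2]
gripper_width: 0.34
grasp_force: 40.5
```

Emit:
carry_out(
  targets=[
    [-1.8,3.4,0,0,-1],
    [-1.2,2.3,0,0,-1],
    [-0.6,1.1,0,0,-1],
    [0,0,0,4,-1],
    [0,0,0,8,-1],
    [0,0,0,8,-1],
    [0,0,0,8,-1],
    [0,0,0,8,-1],
    [0,0,0,8,-1],
    [0,0,0,8,-1],
    [0,0,0,8,-1],
    [0,0,0,8,-1],
  ],
)

```text
t: 17.9
eef_pos: [0.584, 0.3255, 0.202]
tool_rot: [-0.0, 0.517, 0.856, -0.001]
contact_force: [-0.8, 0.7, -3.2]
gripper_width: 0.344
grasp_force: 40.5
```

Emit:
carry_out(
  targets=[
    [0,0,0,8,-1],
    [0,0,0,5,-1],
    [0,0,0,0,-1],
    [0,0,0,0,-1],
  ],
)

```text
t: 18.3
eef_pos: [0.5842, 0.3263, 0.2025]
tool_rot: [-0.0, 0.607, 0.795, -0.001]
contact_force: [0.1, -0.6, -2.5]
gripper_width: 0.349
grasp_force: 40.5
```

Run:
```python
from h import *
plan((.583,.328),.055,105.3); print(bot.get_obs()['q'])
w=imaging.calibration('wrist'); im=imaging.read_camera('wrist')[:,:,::-1]; cv2.imwrite('pics/w5.png',im)
```

```text
shift cm [ 0.21 -0.04 14.75] tool x heading 105.3
yaw about tool z (down): -0.0
[-0.8851  0.5179  0.4048  1.6188 -0.2258  1.0533 -0.1484]
```

View pics/w5.png

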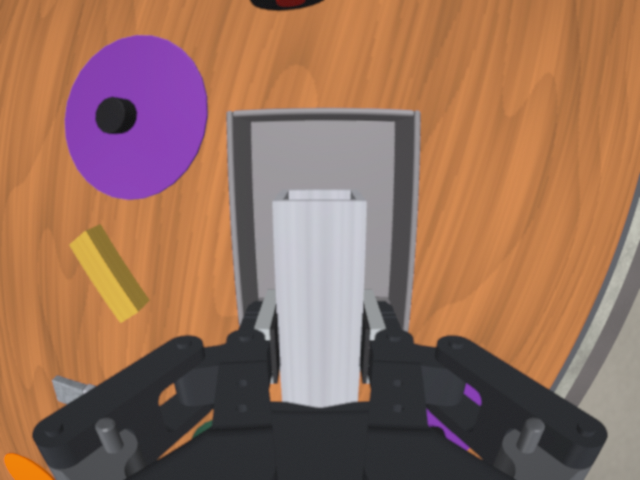

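The steel is over the bin and aligned with it (bin spans 232–418 across). I lower it, open part way and leave.

Emit:
carry_out(
  targets=[
    [0.2,0,1,0,-1],
    [0,0,2,0,-1],
    [0,0,2.5,0,-1],
    [0,0,2.8,0,-1],
    [0,0,2.5,0,-1],
    [0,0,2,0,-1],
    [0,0,1.6,0,-1],
    [0,0,1,0,-1],
    [0,0,0.6,0,-1],
    [0,0,0.3,0,-1],
    [0,0,0,0,-1],
    [0,0,0,0,-0.1],
  ],
)

```text
t: 19.55
eef_pos: [0.5848, 0.3297, 0.0414]
tool_rot: [0.0, 0.607, 0.794, 0.001]
contact_force: [-0.5, -0.2, 0.1]
gripper_width: 0.451
grasp_force: 0.0
```

Emit:
carry_out(
  targets=[
    [0,0,0,0,0],
    [0,0,0,0,0.1],
    [0,0,0,0,0.1],
    [0,0,0,0,0.1],
    [0,0,0,0,0.1],
    [0,0,-1,0,0.1],
    [0,0,-2,0,0.1],
    [0,0,-3,0,0.1],
    [0,0,-3,0,0.1],
    [0,0,-3,0,0.1],
    [0,0,-2,0,0.1],
    [0,0,-1,0,0.5],
  ],
)

```text
t: 20.75
eef_pos: [0.585, 0.3296, 0.1934]
tool_rot: [0.001, 0.608, 0.794, 0.002]
contact_force: [0.5, 0.0, -0.2]
gripper_width: 0.705
grasp_force: 0.0
```

Run:
```python
from h import *
plan((.383,.2137),.19,134.6); o=bot.get_obs(); print(o['q'],o['gripper_width'])
```

```text
shift cm [ -5.9  -22.54   0.25] tool x heading 105.2
yaw about tool z (down): -29.4
[-0.8868  0.5278  0.4033  1.6257 -0.2327  1.0319 -0.1485] 0.7046215155736831
```

Emit:
carry_out(
  targets=[
    [-0.3,-1,0,0,1],
    [-0.5,-2,0,0,1],
    [-0.8,-3,0,0,1],
    [-0.9,-3.5,0,0,1],
    [-0.9,-3.5,0,0,1],
    [-0.9,-3.5,0,0,1],
    [-0.8,-3,0,0,1],
    [-0.5,-2,0,0,1],
    [-0.3,-1,0,0,1],
  ],
)

```text
t: 21.65
eef_pos: [0.3793, 0.2115, 0.189]
tool_rot: [-0.001, 0.607, 0.795, -0.002]
contact_force: [-0.2, 0.3, -0.1]
gripper_width: 0.999
grasp_force: 0.0
```

Emit:
carry_out(
  targets=[
    [0,0,0,-5,1],
    [0,0,0,-8,1],
    [0,0,0,-8,1],
    [0,0,0,-6,1],
    [0,0,0,-2.4,1],
    [0,0,0,0,1],
    [0,0,0,0,1],
  ],
)

```text
t: 22.35
eef_pos: [0.3822, 0.2132, 0.1899]
tool_rot: [-0.0, 0.387, 0.922, -0.0]
contact_force: [0.9, -0.1, 0.3]
gripper_width: 0.998
grasp_force: 0.0
```

Run:
```python
from h import *
w=imaging.calibration('wrist'); im=imaging.read_camera('wrist')[:,:,::-1]; cv2.imwrite('pics/w6.png',im)
hsv=cv2.cvtColor(im,cv2.COLOR_BGR2HSV).astype(int);H,S,V=[hsv[...,i] for i in range(3)]
b,ce,a=blob((abs(H-24)<5)&(S>100)&(V>150),(319,222)); print(ce,a)
P=np.array([onz(w,*p,.03,True) for p in hull(b)[:,0]],np.float32); r=cv2.minAreaRect(P); print(r)
plan(r[0],.004,134.6)
```

```text
[319.0191 221.6333] 4077
((0.38126933574676514, 0.21341866254806519), (0.028888357803225517, 0.10107528418302536), 45.13962173461914)
shift cm [ 0.08 -0.04 18.6 ] tool x heading 134.5
yaw about tool z (down): -0.1
```

View pics/w6.png

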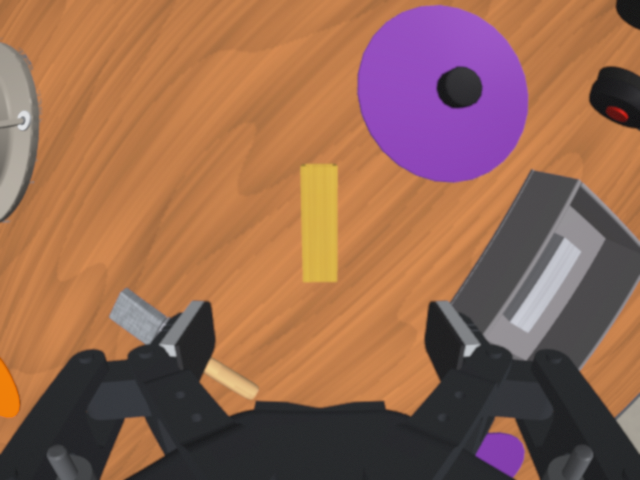

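The brass is straight below at (319,222) and aligned. The steel lies in the bin at (545,285). I descend and grip.

Emit:
carry_out(
  targets=[
    [0,0,1,0,1],
    [0,0,2.2,0,1],
    [0,0,2.8,0,1],
    [0,0,2.8,0,1],
    [0,0,2.8,0,1],
    [0,0,2.6,0,1],
    [0,0,1.9,0,1],
    [0,0,1.4,0,1],
    [0,0,0.7,0,1],
    [0,0,0.4,0,1],
    [0,0,0,0,1],
    [0,0,0,0,0],
  ],
)

```text
t: 23.6
eef_pos: [0.3826, 0.2136, 0.0047]
tool_rot: [0.0, 0.386, 0.923, 0.0]
contact_force: [0.3, 0.3, 0.7]
gripper_width: 0.86
grasp_force: 0.0
```

Emit:
carry_out(
  targets=[
    [0,0,0,0,-1],
    [0,0,0,0,-1],
    [0,0,0,0,-1],
    [0,0,0,0,-1],
    [0,0,0,0,-1],
    [0,0,0,0,-1],
    [0,0,0,0,-1],
    [0,0,0,0,-1],
  ],
)

```text
t: 24.4
eef_pos: [0.3825, 0.2136, 0.0047]
tool_rot: [0.0, 0.386, 0.923, 0.0]
contact_force: [-0.8, -0.5, 6.0]
gripper_width: 0.341
grasp_force: 40.4
```

Emit:
carry_out(
  targets=[
    [0,0,-1,0,-1],
    [0,0,-2,0,-1],
    [0,0,-3,0,-1],
    [0,0,-3,0,-1],
    [0,0,-3,0,-1],
    [0,0,-3,0,-1],
    [0,0,-3,0,-1],
    [0,0,-1.5,0,-1],
    [0,0,-0.5,0,-1],
    [0,0,0,0,-1],
    [0,0,0,0,-1],
  ],
)

```text
t: 25.5
eef_pos: [0.3815, 0.2128, 0.2034]
tool_rot: [-0.0, 0.386, 0.923, -0.001]
contact_force: [0.6, -0.8, -4.6]
gripper_width: 0.346
grasp_force: 40.6
```

Run:
```python
from h import *
# tin mouth, from the top view after the lid was taken off
im=cv2.imread('pics/t3.png'); hsv=cv2.cvtColor(im,cv2.COLOR_BGR2HSV).astype(int); c=imaging.calibration('top')
b,ce,a=blob((abs(hsv[...,0]-75)<18)&(hsv[...,1]>70),(336,210)); P=np.array([onz(c,*p,.1) for p in hull(b)[:,0]],np.float32)
print(ce,a,cv2.minEnclosingCircle(P),cv2.fitEllipse(P))
plan((.572,-.012),.05)
```

```text
[336.2104 210.9905] 1583 ((0.5715464353561401, -0.0124637046828866), 0.07468859106302261) ((0.5715376138687134, -0.012882319279015064), (0.1447075456380844, 0.14934399724006653), 81.57344055175781)
shift cm [-29.38  -2.19  15.34] tool x heading 134.6
```

Emit:
carry_out(
  targets=[
    [-1,-0.1,0,0,-1],
    [-2,-0.2,0,0,-1],
    [-3,-0.2,0,0,-1],
    [-3.5,-0.2,0,0,-1],
    [-3.5,-0.3,0,0,-1],
    [-3.5,-0.3,0,0,-1],
    [-3.5,-0.3,0,0,-1],
    [-3.4,-0.2,0,0,-1],
    [-3,-0.2,0,0,-1],
    [-2,-0.2,0,0,-1],
    [-1,0,0,0,-1],
    [0,0,0,0,-1],
  ],
)

```text
t: 26.7
eef_pos: [0.5732, -0.0131, 0.2035]
tool_rot: [-0.0, 0.387, 0.922, -0.001]
contact_force: [-0.0, 0.7, -3.9]
gripper_width: 0.345
grasp_force: 40.5
```

Emit:
carry_out(
  targets=[
    [0,0,1,0,-1],
    [0,0,2,0,-1],
    [0,0,2,0,-1],
    [0,0,1,0,-1],
    [0,0,0,0,-1],
    [0,0,0,0,-1],
  ],
)

```text
t: 27.3
eef_pos: [0.5731, -0.011, 0.1445]
tool_rot: [0.0, 0.386, 0.923, 0.0]
contact_force: [0.4, 0.8, -3.2]
gripper_width: 0.342
grasp_force: 40.3
```

Run:
```python
from h import *
plan((.572,-.012),.055)
im=imaging.read_camera('wrist')[:,:,::-1]; s=imaging.read_camera('side')[:,:,::-1]
cv2.imwrite('pics/c7.png',np.hstack([cv2.resize(im,(400,300)),cv2.resize(s[170:350,260:500],(400,300))]))
```

```text
shift cm [ 0.   -0.15  8.95] tool x heading 134.6
```

View pics/c7.png

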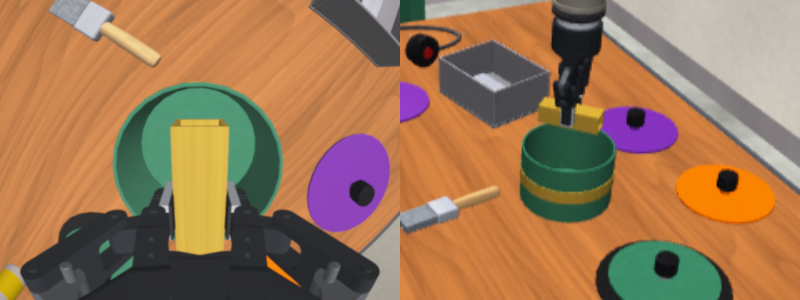

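The brass is centred over the tin's mouth (left half, 200,150). I lower it and release.

Emit:
carry_out(
  targets=[
    [0,0,1,0,-1],
    [0,-0.1,2,0,-1],
    [0,0,2,0,-1],
    [0,0,1.8,0,-1],
    [0,0,1.2,0,-1],
    [0,0,0.8,0,-1],
    [0,0,0.5,0,-1],
    [0,0,0,0,-1],
    [0,0,0,0,-1],
  ],
)

```text
t: 28.3
eef_pos: [0.5728, -0.0122, 0.0518]
tool_rot: [0.0, 0.386, 0.923, 0.0]
contact_force: [0.2, -0.2, -2.8]
gripper_width: 0.341
grasp_force: 40.4
```

Emit:
carry_out(
  targets=[
    [0,0,0,0,-0.1],
    [0,0,0,0,0],
    [0,0,0,0,0.1],
    [0,0,0,0,0.1],
    [0,0,0,0,0.1],
    [0,0,-1,0,0.1],
    [0,0,-2,0,0.1],
    [0,0,-3,0,0.1],
    [0,0,-3,0,0.1],
    [0,0,-3,0,0.1],
    [0,0,-3,0,0.1],
    [0,0,-2,0,0.1],
  ],
)

```text
t: 29.5
eef_pos: [0.573, -0.0125, 0.2243]
tool_rot: [0.001, 0.386, 0.922, 0.001]
contact_force: [0.7, 0.3, 0.3]
gripper_width: 0.548
grasp_force: 0.0
```

Emit:
carry_out(
  targets=[
    [0,0,0,0,0.1],
    [0,0,0,0,0.1],
    [0,0,0,0,0.1],
    [0,0,0,0,0.1],
  ],
)

```text
t: 29.9
eef_pos: [0.5716, -0.0121, 0.2202]
tool_rot: [-0.001, 0.386, 0.923, -0.001]
contact_force: [-0.2, 0.7, -0.4]
gripper_width: 0.551
grasp_force: 0.0
```

Run:
```python
from h import *
im=imaging.read_camera('wrist')[:,:,::-1]; s=imaging.read_camera('side')[:,:,::-1]
cv2.imwrite('pics/c8.png',np.hstack([cv2.resize(im,(400,300)),cv2.resize(s[150:450,200:600],(400,300))]))
```

```text
(no output)
```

View pics/c8.png

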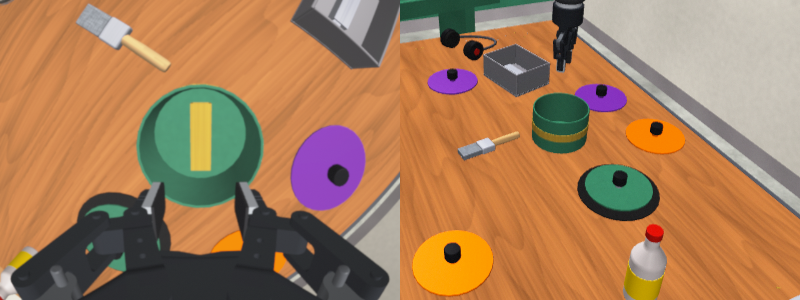

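The brass lies flat in the tin (left half, 200,136), the steel is in the bin, and the lid sits on the mat (right half, 619,190). The arm is clear, so I hand in.

```bash
python3 -c "
from station import bot
print(bot.hand_in())"
```

```text
the job is handed in; nothing more can be done
None
```

I handed the job in at about 30 s: the lid is knob up on the mat, the brass is in the tin and the steel is in the bin; in the last pictures nothing else had visibly moved, but the hand-in returned no verdict.

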